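# Find the warped pan lid on the buffet's stone slab

## Robot

A 6-joint arm with a two-finger parallel gripper is mounted at the origin on the work surface. World frame = base frame: x ahead of the robot, y to its left, z up, the work surface at z = 0. Lengths are in m, angles in rad, forces in N, time in s.
With the tool pointing down it reaches from about 0.375 to 0.9 m from the base axis. Payload 3.1 kg.
Tool frame: the origin (TCP) lies on the centre line of the jaws, within the pads' length; the fingertips stand 17 mm ahead of it and the grasp point (between the pads) lies 2 mm behind it; y points along the fingers, z is the direction in which the jaws open and shut, and the axes are right-handed (so a half turn about y gives the same grasp; the last joint's range is limited). The gripper opens to 85 mm and grips with 20 to 120 N. Pads are 22 mm wide; open, the fingers measure 114 mm over their backs; the gripper's body (76 mm by 85 mm) begins 54 mm behind the grasp point. The pads swing forward as they close: fully open they stand 13 mm farther back than shut.
Start: joints at [-1.486, 0.527, 1.433, -0, 1.181, -0.178], TCP at [0.162, -0.604, 0.248] pointing down, gripper open.
Joint ranges: [-3.08, 3.08], [-0.75, 2.2], [0.22, 2.44], [-1.43, 4.57], [0, 2.65], [-2.85, 2.85]. Speed limits (rad/s): [2.79, 2.79, 3.14, 3.14, 3.14, 3.14].

## Interface

Orientations are given as a unit quaternion [x, y, z, w].
In Python, from station import manip gives the robot as it stands.
- The arm moves only by the shell command python3 -m handwheel 'ROWS' [FORCE]. ROWS is JSON, one flat list of numbers, 7 for each row, row after row: the shift along the tool's x, y, z in cm, then the turn, a rotation vector about the tool's x, y, z in rad, then the finger opening in cm, from 0 to 8.54. A call has 1 to 10 rows; each row is the pose to reach, as a shift and turn from the pose commanded when the call began, along the tool's axes at that moment; what a row does not reach only later rows make up. A row lasts 1/12 s, in which the tool goes at most 41.7 mm and 7.16 degrees, less where a joint would pass 70% of its speed; a pose out of reach is approached as far as the arm can. A call with a gripper value outside its range is refused whole. The fingers move at their own pace and stop on an object; FORCE is the grip in N (left out, the last holds). Time passes only in rows, so rows that repeat a pose let the fingers close. It gives the time, the measured TCP pose, the force and the opening at its end, in the units of the state.
- manip.sense(): the state, without advancing time (a new reading comes with each control period).
- manip.snapshot(name): name is "scene" or "top" or "wrist"; returns a dict with "frame" (420x560x3 uint8, red, green, blue), "depth" (420x560 float32, m along the optical axis (not along the pixel's ray), 0 where there is no reading), "camera_matrix" (3x3 intrinsics, pixels), "rvec" (rotation vector, rad) and "tvec" (3), from world to camera coordinates, as OpenCV has them. Camera axes: x right, y down, z forward; pixel columns grow to the right and rows downward; lengths in m; the calibration is good to about 2 mm. A picture is of the moment at which its call begins.
- manip.sign_off(): hands the job in, once; it reports no verdict.
The state is a dict: "t": time; "q": joint angles; "qd": joint speeds; "tau": joint torques, N m; "tcp_pos": TCP position; "tool_rot": TCP orientation; "force": force on the tool from outside, world axes, zero at the start; "ft_torque": the same for the moment, N m; "finger_gap": opening from 0.0 (shut) to 1.0 (fully open).
Only numpy, scipy, OpenCV 4.12 (cv2) and the standard library are available. Lean on these libraries where they do the work, as an engineer would, in place of code of your own. Each camera call takes 0.05 s, during which the arm holds its last target.

## Task

Check the three steel pan lids lying on the marble slab for warp: press gently near their ends, never pushing a lid against the stone with more than about 3 kg, until you find the one that rocks, and hold it pressed down in its tipped position for about a second. Then put that lid into the grey tub, set down gently so that it lies flat on the floor of the tub with its handle up, and let go. Leave the two sound lids and everything else where they are.

Things in the scene. Friction and masses are not known exactly. Their poses are not given: they have to be found in the camera images.
- lid_a: Steel pan lid 176 (x) x 108 mm (y), 0.38-0.5 kg, level on the slab; one of three alike, one is warped (name and place do not tell which; see slab). Origin: centre of the underside, at foot level. Sheet top 12 mm up. 4 stub feet at x +-78, y +-44 mm. Handle: bar along x, 100 x 13 mm, 41 to 51 mm above the origin, on posts at x +-40, open beneath.
- lid_b: Steel pan lid 176 (x) x 108 mm (y), 0.38-0.5 kg, level on the slab; one of three alike, one is warped (name and place do not tell which; see slab). Origin: centre of the underside, at foot level. Sheet top 12 mm up. 4 stub feet at x +-78, y +-44 mm. Handle: bar along x, 100 x 13 mm, 41 to 51 mm above the origin, on posts at x +-40, open beneath.
- lid_c: Steel pan lid 176 (x) x 108 mm (y), 0.38-0.5 kg, level on the slab; one of three alike, one is warped (name and place do not tell which; see slab). Origin: centre of the underside, at foot level. Sheet top 12 mm up. 4 stub feet at x +-78, y +-44 mm. Handle: bar along x, 100 x 13 mm, 41 to 51 mm above the origin, on posts at x +-40, open beneath.
- slab: Marble sheet on soft foam, 280 (x) x 540 mm, 20 mm high in all; it sinks evenly about 1 mm per 15 N. Origin: centre of underside. Sound lids do not tip when pressed within their feet. The warped lid lies level on 3 feet, one corner 5 mm clear; 1-2 N at that corner, or mid-way on the short end beside it (x +70 or -70, y 0), tips it 0.05-0.07 rad until it meets the stone (corner sinks 5 mm, mid-end 2.3 mm); let go, it drops back level.
- tub_in (a point): Centre of the inner floor of the grey plastic tub, an open box 250 mm (its x) by 175 mm (its y) outside, walls 5 mm thick and 50 mm high over the table, fixed to the table left or right of the slab. The floor is 5 mm above the table. Axes are the tub's.
- plates: Bystander: stack of white plates, 148 mm across, 54 mm high, beside the slab on the side away from the tub. Origin: centre of its foot.
- glass: Bystander: drinking glass, 66 mm across, 110 mm high, beyond the slab. Origin: centre of its foot.
- shaker: Bystander: steel salt shaker, 42 mm across, 76 mm high, beyond the slab. Origin: centre of its foot.
- tub: The grey tub itself; see tub_in. Origin: centre of its underside, on the table.

How it is judged:
By the outcome, as a careful person would: the job done as asked, in the order asked, and still so for the second after the job is handed in, with the robot touching nothing.
It also fails if it takes over 72 s, if anything falls off the work surface, if the arm or the gripper's body presses on something with over 40 N, if the wrist force passes 120 N, or if a joint passes its speed limit or range.

## Working session

There is one attempt and no reset: what is moved stays moved. The work goes in short steps, Python scripts to look and compute and a shell command to move; the robot and the scene stay as the last step left them, time stands still between calls to the robot, and variables do not carry over. Pictures are saved under pics/ and viewed, and the job is handed in when it is done.

```bash
ls; mkdir -p pics; cat > h.py <<'E'
import numpy as np, cv2
from station import manip
from scipy.spatial.transform import Rotation as R
def cam(s):
    M,_=cv2.Rodrigues(np.array(s["rvec"],float)); return np.array(s["camera_matrix"]),M,np.array(s["tvec"],float).ravel()
def cloud(s):
    K,M,t=cam(s); d=s["depth"]; v,u=np.mgrid[:d.shape[0],:d.shape[1]]
    P=np.stack([(u-K[0,2])/K[0,0]*d,(v-K[1,2])/K[1,1]*d,d],-1)
    W=(P-t)@M; W[d==0]=np.nan; return W
def ray(s,u,v,z):
    K,M,t=cam(s); c=-M.T@t; r=M.T@np.linalg.inv(K)@[u,v,1]; return c+r*(z-c[2])/r[2]
def save(s,n): cv2.imwrite("pics/"+n+".png",s["frame"][...,::-1])
E
python3 - <<'E'
from h import *
for n in("scene","top","wrist"):
    s=manip.snapshot(n); save(s,n+"0"); np.save("pics/%s0.npy"%n,s,allow_pickle=True)
    K,M,t=cam(s); print(n,-M.T@t,M[2])
S=manip.sense();print(S)
E
```

```text
pics
scene [1.28589476 0.72876455 0.72536487] [-0.56238729 -0.61121231 -0.5569022 ]
top [ 0.41296775 -0.00432251  1.10626851] [ 0.21317775  0.01452002 -0.97690553]
wrist [ 0.23292878 -0.58398342  0.3729616 ] [-0.27692338 -0.07213626 -0.95818046]
{'t': 0.15, 'q': array([-1.48649653e+00,  5.28312345e-01,  1.43358908e+00, -1.98640367e-05,
        1.18143116e+00, -1.78491039e-01]), 'qd': array([ 0.00022335, -0.0029387 , -0.00244503,  0.00029312,  0.00046674,
        0.00070471]), 'tau': array([-1.44571131e-04, -4.42744875e+01, -1.78275669e+01, -2.38187004e-04,
        5.63565380e-03,  1.52427276e-05]), 'tcp_pos': array([ 0.16234465, -0.60300825,  0.24752772]), 'tool_rot': array([-0.09262362,  0.70162571, -0.70039615,  0.09266856]), 'force': array([ 0.20240316, -0.60408142, -0.20160961]), 'ft_torque': array([-0.01908207,  0.00855859, -0.04172431]), 'finger_gap': 0.9985027700352881}
```

View pics/top0.png

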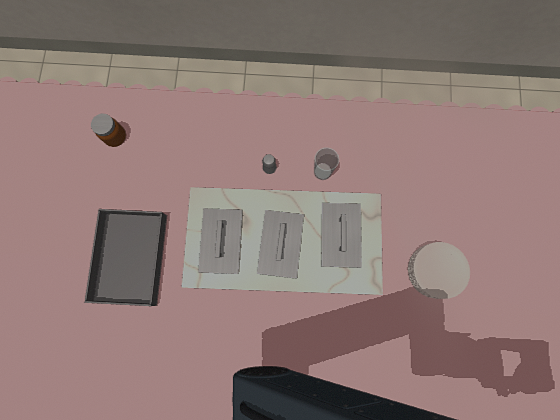

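View pics/scene0.png

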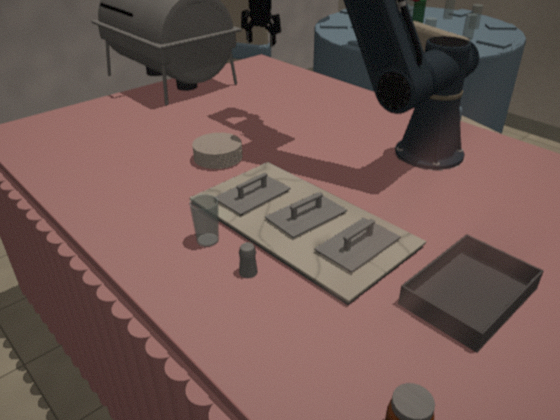

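```bash
python3 - <<'E'
from h import *
r=R.from_quat(manip.sense()["tool_rot"]).as_matrix();print(r)
s=np.load("pics/top0.npy",allow_pickle=True).item();W=cloud(s)
for v in range(40,420,40): print(v,[tuple(np.round(W[v,u],3)) for u in range(40,560,80)])
E
```

```text
[[-9.65666806e-01 -1.64814381e-04  2.59783741e-01]
 [-2.59783630e-01  1.73220790e-03 -9.65665296e-01]
 [-2.90843921e-04 -9.99998486e-01 -1.71555175e-03]]
40 [(np.float64(1.585), np.float64(1.28), np.float64(-0.664)), (np.float64(1.597), np.float64(0.87), np.float64(-0.645)), (np.float64(1.595), np.float64(0.462), np.float64(-0.607)), (np.float64(1.596), np.float64(0.073), np.float64(-0.575)), (np.float64(1.596), np.float64(-0.302), np.float64(-0.542)), (np.float64(1.596), np.float64(-0.662), np.float64(-0.511)), (np.float64(1.598), np.float64(-1.01), np.float64(-0.483))]
80 [(np.float64(1.415), np.float64(1.303), np.float64(-0.756)), (np.float64(1.443), np.float64(0.893), np.float64(-0.761)), (np.float64(1.457), np.float64(0.474), np.float64(-0.74)), (np.float64(1.489), np.float64(0.066), np.float64(-0.752)), (np.float64(1.513), np.float64(-0.344), np.float64(-0.75)), (np.float64(1.533), np.float64(-0.751), np.float64(-0.742)), (np.float64(1.567), np.float64(-1.167), np.float64(-0.755))]
120 [(np.float64(0.879), np.float64(0.749), np.float64(-0.003)), (np.float64(0.893), np.float64(0
[... 2569 characters left out ...]
p.float64(0.198), np.float64(-0.006)), (np.float64(0.245), np.float64(-0.013), np.float64(-0.0)), (np.float64(0.258), np.float64(-0.223), np.float64(-0.004)), (np.float64(0.272), np.float64(-0.431), np.float64(0.004)), (np.float64(0.285), np.float64(-0.641), np.float64(0.0))]
400 [(np.float64(0.109), np.float64(0.599), np.float64(-0.0)), (np.float64(0.122), np.float64(0.393), np.float64(-0.001)), (np.float64(0.134), np.float64(0.188), np.float64(-0.004)), (np.float64(0.254), np.float64(-0.013), np.float64(0.443)), (np.float64(0.277), np.float64(-0.123), np.float64(0.508)), (np.float64(0.174), np.float64(-0.429), np.float64(0.002)), (np.float64(0.186), np.float64(-0.637), np.float64(-0.002))]
```

The top view shows the slab (183..383, 188..295), the lids at about (221,240), (281,244) and (341,235), and the tub at (127,257) on the +y side. The plates are at (440,270), with the glass and shaker beyond the slab.

```bash
cat > meas.py <<'E'
from h import *
def lids(s,dbg=None):
    f=s["frame"].astype(int); W=cloud(s)
    slab=(f[...,1]>105)
    b=f.sum(-1)
    box=(W[...,0]>.41)&(W[...,0]<.69)&(W[...,1]>-.27)&(W[...,1]<.25)
    return f,W,b,box
s=np.load("pics/top0.npy",allow_pickle=True).item()
f=s["frame"]
for p in [(225,207),(260,207),(268,215),(300,285),(350,210),(215,190),(60,127)]: print(p,f[p[1],p[0]] )
print(f[240,185:385:4].tolist())
E
python3 meas.py
```

```text
(225, 207) [163 167 155]
(260, 207) [163 166 155]
(268, 215) [134 130 127]
(300, 285) [164 167 154]
(350, 210) [135 130 127]
(215, 190) [164 165 152]
(60, 127) [164 132 130]
[[151, 132, 129], [163, 167, 157], [163, 167, 158], [165, 168, 159], [139, 136, 135], [139, 136, 133], [139, 135, 132], [137, 134, 131], [137, 134, 131], [73, 72, 70], [145, 142, 139], [143, 139, 137], [137, 134, 132], [135, 133, 129], [168, 172, 166], [163, 167, 160], [163, 167, 160], [163, 166, 159], [163, 166, 158], [136, 134, 130], [141, 136, 134], [138, 134, 131], [136, 132, 130], [135, 131, 128], [140, 136, 134], [148, 144, 141], [141, 139, 137], [140, 136, 133], [138, 135, 130], [111, 108, 100], [163, 166, 153], [162, 166, 155], [163, 166, 155], [163, 166, 155], [123, 122, 115], [140, 136, 133], [138, 133, 130], [135, 133, 129], [135, 132, 129], [90, 88, 87], [127, 123, 121], [136, 131, 130], [134, 130, 128], [134, 132, 129], [126, 122, 115], [164, 167, 154], [163, 166, 154], [163, 165, 155], [162, 167, 154], [164, 162, 154]]
```

```bash
cat > meas.py <<'E'
from h import *
s=np.load("pics/top0.npy",allow_pickle=True).item()
f=s["frame"].astype(int); vis=s["frame"][...,::-1].copy()
m=((f[...,1]<150)&(f[...,0]-f[...,2]<16)).astype(np.uint8)
roi=np.zeros_like(m); roi[196:284,192:376]=1; m*=roi
m=cv2.morphologyEx(m,cv2.MORPH_OPEN,np.ones((9,9)))
cs,_=cv2.findContours(m,0,1)
for c in cs:
    if cv2.contourArea(c)<1500: continue
    P=np.array([ray(s,u,v,.031)[:2] for u,v in c[:,0,:]],np.float32)
    (cx,cy),(w,h),a=cv2.minAreaRect(P)
    bx=cv2.boxPoints(((cx,cy),(w,h),a)); L=max([(np.linalg.norm(bx[i]-bx[i-1]),tuple(bx[i]-bx[i-1])) for i in range(4)])
    ang=np.degrees(np.arctan2(L[1][1],L[1][0])); ang=(ang+90)%180-90
    print("lid",np.round([cx,cy,w,h],4),"long axis deg",round(ang,2), "uv",c[:,0].mean(0))
    cv2.drawContours(vis,[c],-1,(0,0,255),1)
W=cloud(s)
# handles
for lo,hi,n in [((.45,.1),(.66,.25),'L'),((.43,-.08),(.66,.08),'M'),((.45,-.25),(.66,-.1),'R')]:
    k=(W[...,2]>.058)&(W[...,0]>lo[0])&(W[...,0]<hi[0])&(W[...,1]>lo[1])&(W[...,1]<hi[1])
    P=np.array([ray(s,u,v,.071)[:2] for v,u in np.argwhere(k)],np.float32)
    r=cv2.minAreaRect(P); print(n,len(P),r,np.median(W[k][:,2]))
    k2=k*0
# tub: rim
k=(W[...,2]>.03)&(W[...,1]>.28)&(W[...,0]<.7)&(W[...,0]>.3)&(W[...,2]<.07)
P=W[k][:,:2].astype(np.float32); print("tub",len(P),cv2.minAreaRect(P),np.nanmax(W[k][:,2]))
g=((f[...,0]-f[...,2]<18)&(f[...,0]<110)).astype(np.uint8); roi=g*0; roi[200:315,75:175]=1; g*=roi
cs,_=cv2.findContours(g,0,1); c=max(cs,key=cv2.contourArea); 
q=cv2.approxPolyDP(cv2.convexHull(c),6,True)[:,0]; print(q.tolist()); 
for u,v in q: print(np.round(ray(s,u,v,.05),3),np.round(ray(s,u,v,0.),3))
cv2.drawContours(vis,[c],-1,(0,255,0),1)
vis=cv2.resize(vis[180:320,70:400],None,fx=2.4,fy=2.4); cv2.imwrite("pics/m1.png",vis)
E
python3 meas.py
```

```text
lid [0.5492 0.0048 0.1103 0.1779] long axis deg -3.38 uv [280.57352941 243.73039216]
lid [0.5472 0.1679 0.1779 0.1118] long axis deg 1.21 uv [220.45365854 240.70243902]
lid [ 0.5837 -0.159   0.1771  0.1103] long axis deg 2.32 uv [340.93627451 234.89705882]
L 197 ((0.5465074181556702, 0.16791357100009918), (0.09803760051727295, 0.013789254240691662), 1.3412107229232788) 0.06913374280081787
M 187 ((0.5487882494926453, 0.00496415002271533), (0.012876886874437332, 0.09880150109529495), 86.54907989501953) 0.06933820130882241
R 186 ((0.5827523469924927, -0.15776129066944122), (0.09853833168745041, 0.010613875463604927), 1.7003306150436401) 0.06943406124213075
tub 1107 ((0.4874863028526306, 0.41797947883605957), (0.24978643655776978, 0.17754754424095154), 0.4098224341869354) 0.05240023529328013
[[99, 209], [166, 215], [156, 305], [84, 302]]
[0.609 0.503 0.05 ] [0.618 0.527 0.   ]
[0.604 0.319 0.05 ] [0.613 0.334 0.   ]
[0.367 0.316 0.05 ] [0.364 0.331 0.   ]
[0.363 0.502 0.05 ] [0.36  0.526 0.   ]
```

View pics/m1.png

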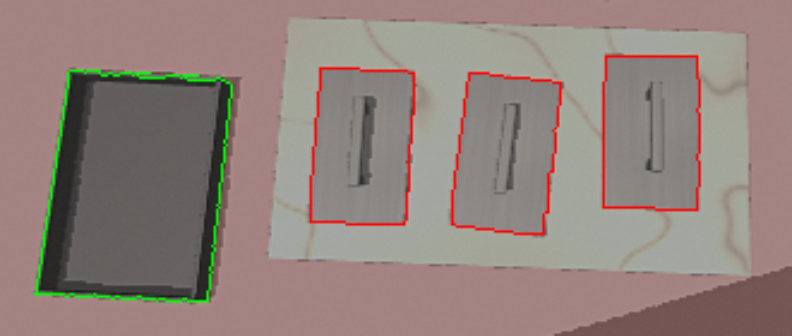

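The contours fit the lids, and sizes match to 2–3 mm. Lid centres and angles are L (.547,.168) +1.3°, M (.549,.005) −3.4° and R (.583,−.158) +2°. The tub centre is about (.486,.418) with its long side along x.

```bash
cat > go.py <<'E'
import sys
from h import *
x,y,z,yaw=map(float,sys.argv[1:5])
S=manip.sense(); r=R.from_quat(S["tool_rot"]); p=S["tcp_pos"]
c,s_=np.cos(np.radians(yaw)),np.sin(np.radians(yaw))
# tool x = -(c,s), y=down, z = x cross y
X=-np.array([c,s_,0]);Y=np.array([0,0,-1.]);T=R.from_matrix(np.stack([X,Y,np.cross(X,Y)],1))
print("t",round(S["t"],2),"shift cm",np.round(r.inv().apply(np.array([x,y,z])-p)*100,2),"rv",np.round((r.inv()*T).as_rotvec(),3),"F",np.round(S["force"],1),"gap",round(S["finger_gap"],3))
E
python3 go.py .653 -.156 .13 2
```

```text
t 0.15 shift cm [-58.99  11.82 -30.4 ] rv [ 0.002  0.228 -0.   ] F [ 0.2 -0.6 -0.2] gap 0.999
```

```bash
python3 -m handwheel '[-59,6,-30.4,0.002,0.228,0,0, -59,6,-30.4,0.002,0.228,0,0, -59,6,-30.4,0.002,0.228,0,0, -59,6,-30.4,0.002,0.228,0,0, -59,6,-30.4,0.002,0.228,0,0, -59,6,-30.4,0.002,0.228,0,0, -59,6,-30.4,0.002,0.228,0,0, -59,6,-30.4,0.002,0.228,0,0, -59,6,-30.4,0.002,0.228,0,0, -59,6,-30.4,0.002,0.228,0,0]'; python3 go.py .653 -.156 .13 2
```

```text
t: 0.98
tcp_pos: [0.4703, -0.3224, 0.2105]
tool_rot: [0.012, -0.706, 0.708, -0.012]
force: [1.0, -0.2, 1.0]
finger_gap: -0.0
t 0.98 shift cm [-18.83   8.02 -16.01] rv [-0.002 -0.     0.   ] F [ 1.  -0.2  1. ] gap -0.0
```

```bash
python3 -m handwheel '[-18.8,8,-16,0,0,0,0, -18.8,8,-16,0,0,0,0, -18.8,8,-16,0,0,0,0, -18.8,8,-16,0,0,0,0, -18.8,8,-16,0,0,0,0, -18.8,8,-16,0,0,0,0, -18.8,8,-16,0,0,0,0, -18.8,8,-16,0,0,0,0, -18.8,8,-16,0,0,0,0]'; python3 go.py .653 -.156 .06 2;  python3 - <<'E'
from h import *
s=manip.snapshot("wrist"); save(s,"w1"); s=manip.snapshot("top"); save(s,"t1")
E
```

```text
t: 1.73
tcp_pos: [0.651, -0.1575, 0.1299]
tool_rot: [0.013, -0.706, 0.708, -0.012]
force: [-0.1, 0.9, 0.6]
finger_gap: 0.004
t 1.73 shift cm [-0.22  6.99 -0.16] rv [-0.002  0.002  0.002] F [-0.1  0.9  0.6] gap 0.004
```

View pics/w1.png

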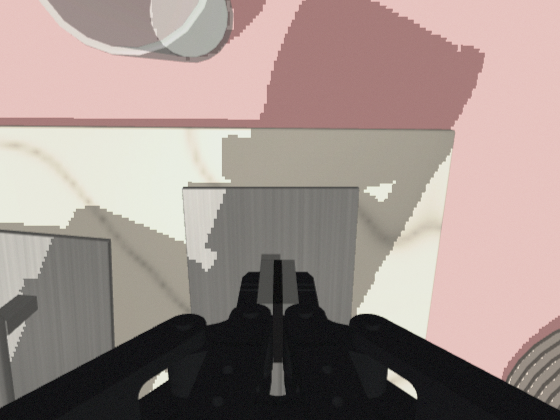

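The wrist view shows the closed fingertips at (278,265), centred over the far end of the right lid (edges at 185..358), with the glass well clear. Descending.

```bash
python3 -m handwheel '[-0.1,3,-0.1,0,0,0,0, -0.1,6,-0.1,0,0,0,0, -0.1,7.4,-0.1,0,0,0,0, -0.1,7.6,-0.1,0,0,0,0, -0.1,7.6,-0.1,0,0,0,0, -0.1,7.6,-0.1,0,0,0,0]'; python3 -m handwheel '[0,0.1,0,0,0,0,0, 0,0.1,0,0,0,0,0,0,0.1,0,0,0,0,0]'; python3 -m handwheel '[0,0.1,0,0,0,0,0, 0,0.1,0,0,0,0,0,0,0.1,0,0,0,0,0]';python3 -c "
from h import *;S=manip.sense();print(S['tcp_pos'],S['force'])"
```

```text
t: 2.33
tcp_pos: [0.6532, -0.1581, 0.0559]
tool_rot: [0.011, -0.706, 0.708, -0.013]
force: [1.1, -0.5, -0.1]
finger_gap: -0.001
t: 2.58
tcp_pos: [0.6533, -0.1572, 0.0548]
tool_rot: [0.012, -0.706, 0.708, -0.013]
force: [0.4, -0.0, -0.3]
finger_gap: 0.001
t: 2.83
tcp_pos: [0.6526, -0.1569, 0.0527]
tool_rot: [0.012, -0.706, 0.708, -0.013]
force: [-0.4, -0.3, 0.1]
finger_gap: -0.0
[ 0.65260739 -0.15685671  0.05266282] [-0.44112362 -0.28506763  0.09563785]
```

```bash
for i in 1 2 3; do python3 -m handwheel '[0,0.1,0,0,0,0,0, 0,0.1,0,0,0,0,0,0,0.1,0,0,0,0,0]' | grep -E "tcp|force"; done
```

```text
tcp_pos: [0.6525, -0.1569, 0.0513]
force: [-0.4, 0.4, 1.0]
tcp_pos: [0.6525, -0.1569, 0.0504]
force: [0.1, 0.7, -0.7]
tcp_pos: [0.6525, -0.1569, 0.0494]
force: [-0.1, -0.7, 0.1]
```

```bash
for i in 1 2 ; do python3 -m handwheel '[0,0.05,0,0,0,0,0, 0,0.05,0,0,0,0,0,0,0.05,0,0,0,0,0]' | grep -E "tcp|force"; done
```

```text
tcp_pos: [0.6526, -0.157, 0.0491]
force: [0.1, 0.5, 0.1]
tcp_pos: [0.6526, -0.157, 0.0489]
force: [-0.7, -0.9, 3.0]
```

```bash
for i in 1 2 ; do python3 -m handwheel '[0,0.05,0,0,0,0,0, 0,0.05,0,0,0,0,0,0,0.05,0,0,0,0,0]' | grep -E "tcp|force"; done
```

```text
tcp_pos: [0.6526, -0.157, 0.0487]
force: [-1.7, 0.8, 5.5]
tcp_pos: [0.6527, -0.157, 0.0486]
force: [-2.6, 1.4, 6.9]
```

```bash
for i in 1 ; do python3 -m handwheel '[0,0.1,0,0,0,0,0, 0,0.1,0,0,0,0,0,0,0.1,0,0,0,0,0]' | grep -E "tcp|force"; done; python3 go.py .513 -.161 .056 2
```

```text
tcp_pos: [0.6527, -0.157, 0.0483]
force: [-3.3, 1.1, 10.2]
t 4.83 shift cm [13.97 -0.78 -0.09] rv [-0.002  0.    -0.001] F [-3.3  1.1 10.2] gap -0.002
```

```bash
python3 -m handwheel '[0,-3.5,0,0,0,0,0, 0,-6.5,0,0,0,0,0, 4,-6.5,0,0,0,0,0, 8,-6.5,0,0,0,0,0, 12,-6.5,0,0,0,0,0, 14,-6.5,0,0,0,0,0, 14,-6.5,0,0,0,0,0, 14,-4,0,0,0,0,0, 14,-1.2,0,0,0,0,0, 14,-0.5,0,0,0,0,0]' | grep -E "tcp|force"
python3 -m handwheel '[0,0,0,0,0,0,0, 0,0,0,0,0,0,0,0,0,0,0,0,0,0]' | grep -E "tcp|force"; for i in 1 2 3 4; do  python3 -m handwheel '[0,0.1,0,0,0,0,0, 0,0.1,0,0,0,0,0,0,0.1,0,0,0,0,0]' | grep -E "tcp|force"; done
```

```text
tcp_pos: [0.5122, -0.1616, 0.0488]
force: [-1.1, 1.0, 23.5]
tcp_pos: [0.5137, -0.1621, 0.0522]
force: [0.3, -0.6, -0.4]
tcp_pos: [0.5131, -0.162, 0.0512]
force: [0.3, -0.0, -0.6]
tcp_pos: [0.5126, -0.1618, 0.0496]
force: [0.5, 0.4, 0.3]
tcp_pos: [0.5128, -0.1619, 0.0488]
force: [-1.0, 0.0, 3.1]
tcp_pos: [0.5127, -0.1619, 0.0484]
force: [-1.6, 1.1, 7.8]
```

Both ends of the right lid are firm: contact at .049, then about 15 N/mm. That landing overshot (a 23 N reading), so I'll come down more slowly from here. Next is the middle lid.

```bash
 python3 -m handwheel '[0,-3.5,0,0,0,0,0, 0,-6.5,0,0,0,0,0, 0,-6.5,0,0,0,0,0]' | grep -E "tcp|force"; python3 go.py .479 .009 .115 -3.4
```

```text
tcp_pos: [0.5154, -0.1631, 0.1166]
force: [0.8, -0.2, -0.3]
t 7.17 shift cm [  3.04   0.02 -17.33] rv [-0.006  0.094 -0.008] F [ 0.8 -0.2 -0.3] gap 0.001
```

```bash
 python3 -m handwheel '[3.3,0,-17.3,0,0.094,0,0,3.3,0,-17.3,0,0.094,0,0,3.3,0,-17.3,0,0.094,0,0,3.3,0,-17.3,0,0.094,0,0,3.3,0,-17.3,0,0.094,0,0,3.3,0,-17.3,0,0.094,0,0,3.3,0,-17.3,0,0.094,0,0]' | grep -E "tcp|force"; python3 go.py .479 .009 .057 -3.4
```

```text
tcp_pos: [0.4742, 0.0101, 0.112]
force: [0.2, -0.1, 0.3]
t 7.75 shift cm [-0.48  5.5   0.06] rv [-0.002  0.002 -0.001] F [ 0.2 -0.1  0.3] gap 0.0
```

```bash
 python3 -m handwheel '[-0.3,2,0,0,0,0,0, -0.3,4,0,0,0,0,0, -0.3,5,0,0,0,0,0, -0.3,5.5,0,0,0,0,0, -0.3,5.7,0,0,0,0,0, -0.3,5.8,0,0,0,0,0, -0.3,5.9,0,0,0,0,0, -0.3,5.9,0,0,0,0,0]' | grep -E "tcp|force"; for i in 1 2 3 4; do  python3 -m handwheel '[0,0.1,0,0,0,0,0, 0,0.1,0,0,0,0,0,0,0.1,0,0,0,0,0]' | grep -E "tcp|force"; done
```

```text
tcp_pos: [0.477, 0.0094, 0.0536]
force: [-0.6, 0.9, -0.3]
tcp_pos: [0.4768, 0.0098, 0.0525]
force: [0.2, -1.1, -0.5]
tcp_pos: [0.4766, 0.0098, 0.0511]
force: [1.0, -0.6, -0.2]
tcp_pos: [0.4766, 0.0098, 0.0501]
force: [1.4, -0.1, 0.5]
tcp_pos: [0.4766, 0.0097, 0.0491]
force: [0.6, 0.7, 0.2]
```

```bash
 for i in 1 2 3; do  python3 -m handwheel '[0,0.05,0,0,0,0,0, 0,0.05,0,0,0,0,0,0,0.05,0,0,0,0,0]' | grep -E "tcp|force"; done
```

```text
tcp_pos: [0.4767, 0.0097, 0.0488]
force: [-0.8, 0.3, 3.3]
tcp_pos: [0.4767, 0.0097, 0.0486]
force: [-0.9, 0.6, 6.0]
tcp_pos: [0.4766, 0.0097, 0.0484]
force: [-1.1, -0.3, 9.5]
```

Near end of the middle lid is firm. Now its far end.

```bash
 python3 -m handwheel '[0,-3.5,0,0,0,0,0, 0,-6.5,0,0,0,0,0, -4,-6.5,0,0,0,0,0, -8,-6.5,0,0,0,0,0, -12,-6.5,0,0,0,0,0, -14.2,-6.5,0,0,0,0,0, -14.2,-6.5,0,0,0,0,0,-14.2,-4.5,0,0,0,0,0,-14.2,-3,0,0,0,0,0,-14.2,-2,0,0,0,0,0]' | grep -E "tcp|force"
python3 -m handwheel '[0,0.4,0,0,0,0,0, 0,0.8,0,0,0,0,0, 0,1.1,0,0,0,0,0, 0,1.3,0,0,0,0,0, 0,1.3,0,0,0,0,0]' | grep -E "tcp|force"; for i in 1 2 3; do  python3 -m handwheel '[0,0.1,0,0,0,0,0, 0,0.1,0,0,0,0,0,0,0.1,0,0,0,0,0]' | grep -E "tcp|force"; done
```

```text
tcp_pos: [0.6163, 0.0017, 0.0658]
force: [-0.1, 0.6, -0.3]
tcp_pos: [0.6185, 0.0013, 0.0548]
force: [-0.0, 0.3, 0.6]
tcp_pos: [0.6186, 0.0013, 0.0541]
force: [0.2, -0.1, 0.1]
tcp_pos: [0.6184, 0.0014, 0.0528]
force: [-0.1, -0.4, 0.5]
tcp_pos: [0.6183, 0.0013, 0.0516]
force: [-0.6, 0.4, -0.0]
```

```bash
 python3 -m handwheel '[0,0.1,0,0,0,0,0, 0,0.15,0,0,0,0,0,0,0.15,0,0,0,0,0]' | grep -E "tcp|force"; for i in 1 2 3; do  python3 -m handwheel '[0,0.07,0,0,0,0,0, 0,0.07,0,0,0,0,0,0,0.07,0,0,0,0,0]' | grep -E "tcp|force"; done
```

```text
tcp_pos: [0.6183, 0.0013, 0.05]
force: [-0.1, 0.1, -0.4]
tcp_pos: [0.6183, 0.0013, 0.0494]
force: [0.2, -0.2, 0.5]
tcp_pos: [0.6185, 0.0013, 0.049]
force: [0.6, 0.2, 1.3]
tcp_pos: [0.6186, 0.0014, 0.0483]
force: [-0.2, 0.7, 2.0]
```

The force stays low at .0483, where the firm ends gave about 10 N. Continuing here.

```bash
 for i in 1 2 3 4; do  python3 -m handwheel '[0,0.07,0,0,0,0,0, 0,0.07,0,0,0,0,0,0,0.07,0,0,0,0,0]' | grep -E "tcp|force"; done
```

```text
tcp_pos: [0.6187, 0.0016, 0.0476]
force: [0.3, 2.8, 2.2]
tcp_pos: [0.6188, 0.0015, 0.0471]
force: [-0.0, 3.1, 3.8]
tcp_pos: [0.6188, 0.0016, 0.0468]
force: [-0.6, 3.4, 7.9]
tcp_pos: [0.6189, 0.0016, 0.0465]
force: [-0.3, 3.8, 10.1]
```

It rocked: about 2 mm of travel at 1–2 N, plus a sideways force from the tilt, then firm contact. Holding at about 10 N for over a second.

```bash
 python3 -m handwheel '[0,0.02,0,0,0,0,0, 0,0.02,0,0,0,0,0,0,0.02,0,0,0,0,0,0,0.02,0,0,0,0,0, 0,0.02,0,0,0,0,0,0,0.02,0,0,0,0,0,0,0.02,0,0,0,0,0, 0,0.02,0,0,0,0,0]' | grep -E "t:|tcp|force"; python3 -c "
from h import *
s=manip.snapshot('scene'); cv2.imwrite('pics/s2.png',cv2.resize(s['frame'][140:300,180:440,::-1],None,fx=3,fy=3))"
python3 -m handwheel '[0,0,0,0,0,0,0, 0,0,0,0,0,0,0, 0,0,0,0,0,0,0, 0,0,0,0,0,0,0, 0,0,0,0,0,0,0, 0,0,0,0,0,0,0, 0,0,0,0,0,0,0, 0,0,0,0,0,0,0]' | grep -E "t:|tcp|force"
```

```text
t: 14.83
tcp_pos: [0.6188, 0.0016, 0.0464]
tool_rot: [-0.022, -0.706, 0.707, 0.02]
force: [-1.3, 3.3, 10.1]
t: 15.55
tcp_pos: [0.6189, 0.0016, 0.0464]
tool_rot: [-0.022, -0.706, 0.707, 0.02]
force: [-0.3, 3.1, 10.2]
```

View pics/s2.png

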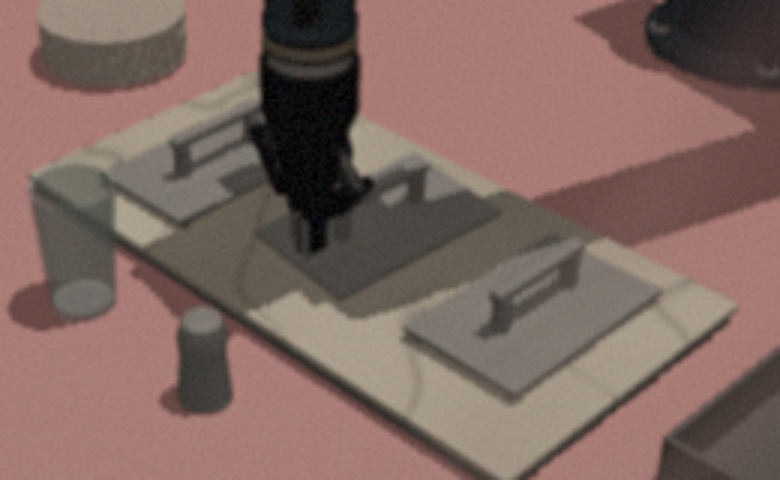

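The scene view shows the fingertips at the middle lid's far end (315,245), clear of the handle. Tipped and held for more than 1.5 s. Lifting and moving over the handle.

```bash
 python3 -m handwheel '[0,-0.3,0,0,0,0,0, 0,-1,0,0,0,0,0, 0,-4,0,0,0,0,0, 0,-8,0,0,0,0,4, 4,-9,0,0,0,0,4, 7,-9,0,0,0,0,4, 7,-9,0,0,0,0,4, 7,-9,0,0,0,0,4, 7,-9,0,0,0,0,4]' | grep -E "t:|tcp|force|gap"; python3 go.py .549 .005 .063 -3.4;python3 - <<'E'
from h import *
s=manip.snapshot("wrist"); save(s,"w3"); 
W=cloud(s); k=(W[...,2]>.06)&(W[...,2]<.076)&(W[...,0]>.48)&(W[...,0]<.62)&(abs(W[...,1])<.05)
P=W[k][:,:2].astype(np.float32); print(len(P),cv2.minAreaRect(P),np.median(W[k],0))
E
```

```text
t: 16.3
tcp_pos: [0.5489, 0.0051, 0.1351]
tool_rot: [-0.021, -0.706, 0.708, 0.021]
force: [0.3, -1.2, -0.8]
finger_gap: 0.469
t 16.3 shift cm [-0.01  7.21 -0.01] rv [-0.003  0.    -0.001] F [ 0.3 -1.2 -0.8] gap 0.469
4104 ((0.548126220703125, 0.008535465225577354), (0.012808502651751041, 0.09923432022333145), 86.73310852050781) [0.553622   0.00814288 0.07063186]
```

View pics/w3.png

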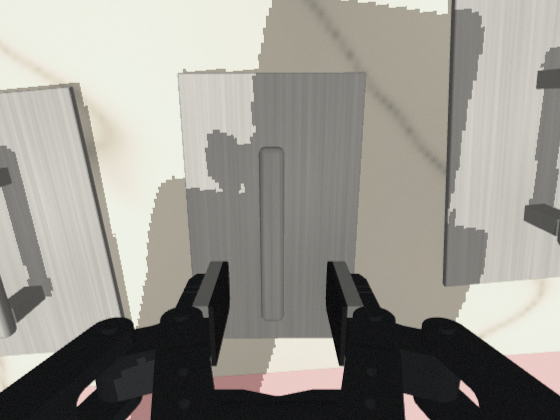

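The wrist view shows the bar at x 260–284, centre 272, and the jaws centred at 278, so the bar is about 3 mm to +y of the TCP. I'll shift 0.25 cm and descend.

```bash
 python3 -m handwheel '[0,2,-0.25,0,0,0,4, 0,4,-0.25,0,0,0,4, 0,5.5,-0.25,0,0,0,4, 0,6.4,-0.25,0,0,0,4, 0,6.9,-0.25,0,0,0,4, 0,7.1,-0.25,0,0,0,4, 0,7.1,-0.25,0,0,0,4]' | grep -E "t:|tcp|force|gap"; python3 -m handwheel '[0,0,0,0,0,0,1, 0,0,0,0,0,0,1, 0,0,0,0,0,0,1, 0,0,0,0,0,0,1, 0,0,0,0,0,0,1, 0,0,0,0,0,0,1, 0,0,0,0,0,0,1]' 50| grep -E "t:|tcp|force|gap"
```

```text
t: 16.93
tcp_pos: [0.5491, 0.0078, 0.0638]
tool_rot: [-0.021, -0.706, 0.708, 0.021]
force: [0.3, 0.4, 0.6]
finger_gap: 0.47
t: 17.52
tcp_pos: [0.5493, 0.0079, 0.0647]
tool_rot: [-0.022, -0.706, 0.708, 0.02]
force: [0.4, 0.6, 4.6]
finger_gap: 0.137
```

```bash
 python3 -m handwheel '[0,0,0,0,0,0,0, 0,0,0,0,0,0,0, 0,0,0,0,0,0,0]' 80| grep -E "t:|tcp|force|gap"; python3 -m handwheel '[0,-0.3,0,0,0,0,0, 0,-0.6,0,0,0,0,0, 0,-1,0,0,0,0,0, 0,-1.5,0,0,0,0,0, 0,-2,0,0,0,0,0, 0,-2,0,0,0,0,0]'| grep -E "t:|tcp|force|gap"; python3 -c "
from h import *
s=manip.snapshot('scene'); cv2.imwrite('pics/s4.png',cv2.resize(s['frame'][140:300,180:440,::-1],None,fx=3,fy=3))"
```

```text
t: 17.77
tcp_pos: [0.5493, 0.0079, 0.0646]
tool_rot: [-0.022, -0.706, 0.708, 0.02]
force: [1.8, 0.5, 5.9]
finger_gap: 0.13
t: 18.27
tcp_pos: [0.5491, 0.0079, 0.085]
tool_rot: [-0.022, -0.706, 0.708, 0.02]
force: [0.5, -0.1, -4.2]
finger_gap: 0.126
```

View pics/s4.png

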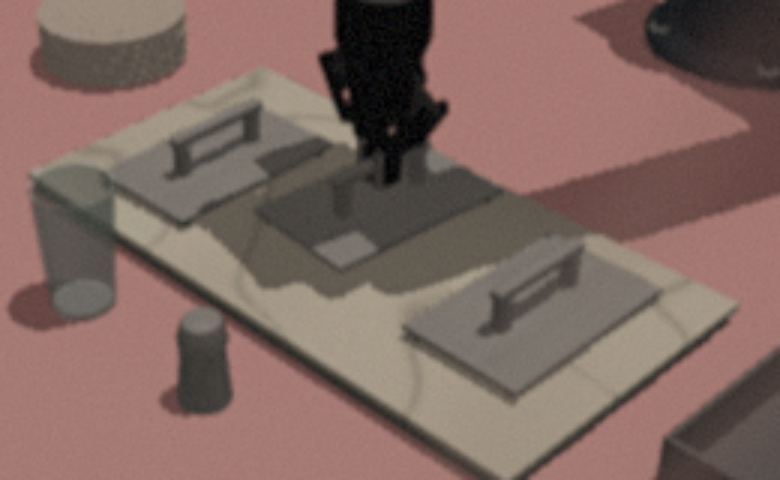

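The lid hangs level in the jaws (wrist −4.2 N). Raising it and moving over the tub.

```bash
python3 -m handwheel '[0,-3,0,0,0,0,0, 0,-7,0,0,0,0,0, 0,-8,-3,0,0,0,0, 0,-8,-6,0,0,0,0, 0,-8,-9,0,0,0,0, 0,-8,-12,0,0,0,0,0,-8,-15,0,0,0,0, 0,-8,-18,0,0,0,0,0,-8,-21,0,0,0,0,0,-8,-24,0,0,0,0]'| grep -E "t:|tcp|force|gap"; python3 go.py .487 .418 .16 0.4
```

```text
t: 19.15
tcp_pos: [0.5621, 0.2491, 0.1632]
tool_rot: [-0.021, -0.706, 0.708, 0.021]
force: [0.6, -0.2, -3.8]
finger_gap: 0.133
t 19.15 shift cm [  8.49   0.29 -16.42] rv [-0.002 -0.066  0.001] F [ 0.6 -0.2 -3.8] gap 0.133
```

```bash
python3 -m handwheel '[1,0,-3,0,-0.02,0,0, 3,0,-6,0,-0.05,0,0, 5,0,-9,0,-0.066,0,0, 7,0,-12,0,-0.066,0,0,8.5,0,-15,0,-0.066,0,0, 8.5,0,-16.4,0,-0.066,0,0,8.5,0,-16.4,0,-0.066,0,0,8.5,0,-16.4,0,-0.066,0,0,8.5,0,-16.4,0,-0.066,0,0]'| grep -E "t:|tcp|force|gap"; python3 go.py .487 .418 .08 0.4; python3 - <<'E'
from h import *
s=manip.snapshot("wrist"); save(s,"w5"); s=manip.snapshot("top"); cv2.imwrite("pics/t5.png",cv2.resize(s['frame'][170:330,60:260,::-1],None,fx=3,fy=3))
E
```

```text
t: 19.9
tcp_pos: [0.4874, 0.4156, 0.1627]
tool_rot: [0.003, -0.706, 0.708, -0.002]
force: [0.8, -0.6, -4.5]
finger_gap: 0.128
t 19.9 shift cm [ 0.03  8.27 -0.26] rv [-0.003 -0.     0.001] F [ 0.8 -0.6 -4.5] gap 0.128
```

View pics/w5.png

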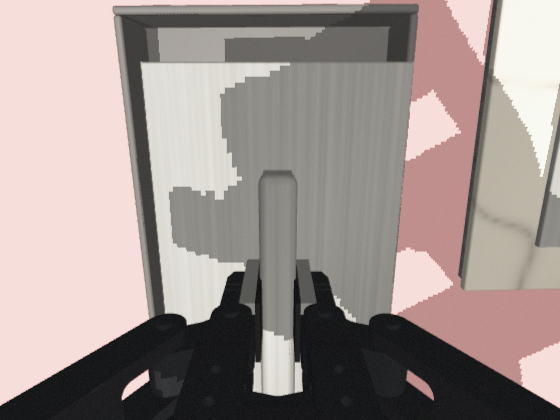

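View pics/t5.png

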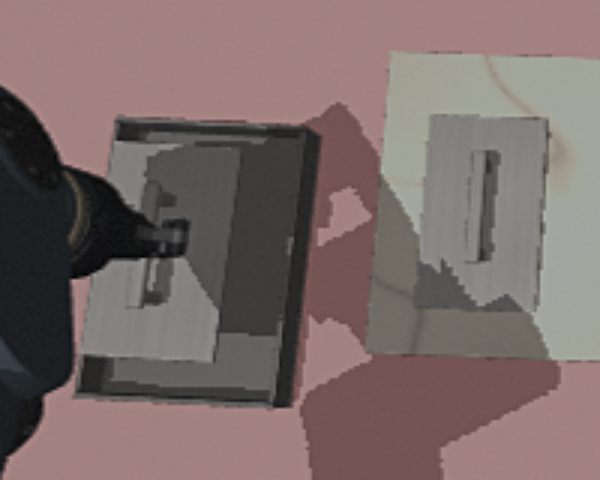

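The wrist view shows the tub's far rim spanning 114–418 (centre 266) and the lid at 141–413. I'll measure the rim from this view before lowering.

```bash
python3 - <<'E'
from h import *
s=manip.snapshot("wrist"); W=cloud(s)
for u,v in [(114,10),(418,8),(150,310)]: print(u,v,np.round(ray(s,u,v,.05),4))
for u,v in [(141,62),(413,62)]: print("lid",np.round(ray(s,u,v,.162-.0446+.012),4))
k=(W[...,2]>.042)&(W[...,2]<.058)&(W[...,0]>.35)&(W[...,0]<.63)&(W[...,1]>.3)&(W[...,1]<.53)
P=W[k]; print(len(P),P.min(0),P.max(0)); 
for x0 in(.45,.5,.55,.6):
    q=P[abs(P[:,0]-x0)<.01]; print(x0,q[:,1].min(),q[:,1].max())
k=(W[...,2]>.115)&(W[...,2]<.14); P=W[k]; q=P[(abs(P[:,0]-.55)<.01)];print("lid y",np.percentile(q[:,1],[1,99]),"xmax",np.percentile(P[:,0],99.8))
E
```

```text
114 10 [0.6077 0.5085 0.05  ]
418 8 [0.6097 0.3359 0.05  ]
150 310 [0.4147 0.5057 0.05  ]
lid [0.5738 0.4693 0.1294]
lid [0.5744 0.3625 0.1294]
7540 [0.40623034 0.33305986 0.04200894] [0.61174086 0.51063986 0.0527435 ]
0.45 0.333623295164492 0.5084914603356314
0.5 0.5037260530114708 0.508838096890318
0.55 0.5040934100772634 0.5099888911033116
0.6 0.3353543687871138 0.5106398569054527
lid y [0.36314444 0.46837119] xmax 0.5741796749508049
```

The tub centre is about (.4845,.422) and the lid about (.486,.416). I'll correct +6 mm in y and lower in stages.

```bash
python3 -m handwheel '[0.1,0,-0.6,0,0,0,0, 0.1,2,-0.6,0,0,0,0, 0.1,4.5,-0.6,0,0,0,0, 0.1,7,-0.6,0,0,0,0, 0.1,8.5,-0.6,0,0,0,0,0.1,9.5,-0.6,0,0,0,0, 0.1,10,-0.6,0,0,0,0,0.1,10.2,-0.6,0,0,0,0,0.1,10.2,-0.6,0,0,0,0,0.1,10.2,-0.6,0,0,0,0]'| grep -E "t:|tcp|force|gap"; python3 -c "
from h import *;S=manip.sense();print(R.from_quat(S['tool_rot']).as_matrix()[:,1])"
```

```text
t: 20.88
tcp_pos: [0.4876, 0.4228, 0.0623]
tool_rot: [0.002, -0.707, 0.707, -0.003]
force: [-0.6, 0.9, -4.5]
finger_gap: 0.132
[ 2.25014827e-03 -7.67639597e-04 -9.99997174e-01]
```

```bash
python3 -m handwheel '[0,0.2,0,0,0,0,0, 0,0.4,0,0,0,0,0, 0,0.6,0,0,0,0,0, 0,0.8,0,0,0,0,0, 0,0.9,0,0,0,0,0, 0,0.9,0,0,0,0,0]'| grep -E "t:|tcp|force|gap"; for i in 1 2 3; do python3 -m handwheel '[0,0.05,0,0,0,0,0, 0,0.1,0,0,0,0,0,0,0.1,0,0,0,0,0]'| grep -E "tcp|force"; done
```

```text
t: 21.38
tcp_pos: [0.4864, 0.4221, 0.0519]
tool_rot: [0.003, -0.706, 0.708, -0.002]
force: [-0.6, -0.1, -4.6]
finger_gap: 0.134
tcp_pos: [0.4867, 0.4223, 0.0512]
force: [0.3, -0.5, -4.8]
tcp_pos: [0.4867, 0.4223, 0.0502]
force: [-0.6, -0.5, -4.8]
tcp_pos: [0.4868, 0.4225, 0.0502]
force: [-1.3, -0.3, 3.0]
```

Touchdown at .0502. Easing off a little, then opening.

```bash
python3 -m handwheel '[0,-0.04,0,0,0,0,0, 0,-0.04,0,0,0,0,0,0,-0.04,0,0,0,0,0]' 20| grep -E "tcp|force"; python3 -m handwheel '[0,-0.04,0,0,0,0,2, 0,-0.04,0,0,0,0,2.5,0,-0.04,0,0,0,0,3.5,0,-0.04,0,0,0,0,4,0,-0.04,0,0,0,0,4,0,-0.04,0,0,0,0,4]'| grep -E "tcp|force|gap"
```

```text
tcp_pos: [0.4868, 0.4224, 0.0501]
force: [-1.9, -0.6, 3.1]
tcp_pos: [0.4867, 0.4223, 0.0499]
force: [0.5, -0.6, -1.0]
finger_gap: 0.464
```

```bash
python3 -m handwheel '[0,-1,0,0,0,0,4, 0,-3,0,0,0,0,4, 0,-6,0,0,0,0,4, 0,-10,0,0,0,0,4, 0,-13,0,0,0,0,4, 0,-15,0,0,0,0,4, 0,-15,4,0,0,0,4, 0,-15,8,0,0,0,4, 0,-15,12,0,0,0,4, 0,-15,12,0,0,0,4]'| grep -E "t:|tcp|force|gap"; python3 - <<'E'
from h import *
s=manip.snapshot("wrist"); save(s,"w6"); s=manip.snapshot("scene"); save(s,"s6"); s=manip.snapshot("top"); save(s,"t6"); np.save("pics/t6.npy",s,allow_pickle=True)
E
```

```text
t: 23.72
tcp_pos: [0.4865, 0.2967, 0.201]
tool_rot: [0.002, -0.705, 0.709, -0.0]
force: [-0.2, 0.4, -0.5]
finger_gap: 0.471
```

View pics/s6.png

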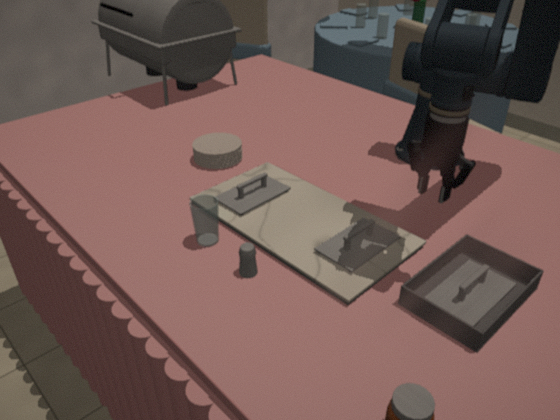

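View pics/t6.png

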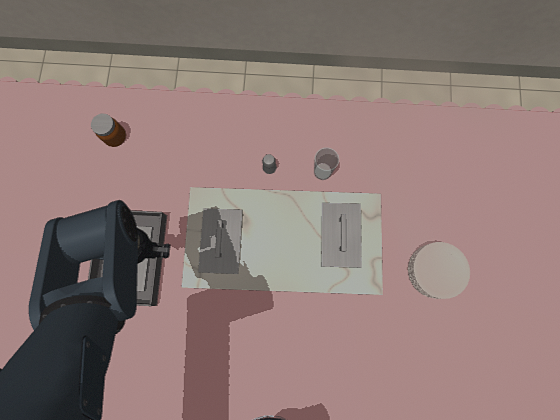

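The scene view shows the lid in the tub at (472,285), handle up and inside the walls. The top view shows the other two lids at (221,240) and (341,235), as before, and the bystanders unmoved. A quick flatness check from depth, then I hand in.

```bash
python3 - <<'E'
from h import *
s=manip.snapshot("scene"); W=cloud(s)
k=(W[...,2]>.005)&(W[...,2]<.03)&(abs(W[...,0]-.486)<.07)&(abs(W[...,1]-.422)<.04)
P=W[k]; A=np.c_[P[:,:2]-[.486,.422],np.ones(len(P))]; c=np.linalg.lstsq(A,P[:,2],rcond=None)[0]; print(len(P),"slopes",c[:2].round(3),"sheet z",c[2].round(4))
S=manip.sense(); print(S["t"],S["force"],S["finger_gap"])
print(manip.sign_off())
E
```

```text
1592 slopes [-0.003 -0.001] sheet z 0.019
23.9167 [-1.22550637  0.11149443  0.40945101] 0.4681221000913596
the job is handed in; nothing more can be done
None
```

The warped lid was the middle of the three. It now lies flat in the grey tub, handle up and released, and the job was handed in at about 24 s.

- **Pressing:** The right lid and the near end of the middle lid were firm, at about 15 N/mm from first contact. The far end of the middle lid gave about 2 mm at 1–2 N, then met the stone. I held it there at about 10 N for 1.5 s. I did not press the left lid, since the warped one was already found.
- **Placing:** I lifted it by the handle, centred it over the tub from the wrist view, and set it down with a touchdown force of about 8 N before opening the jaws.
- **Last checks:** The depth fit of the lid in the tub gave slopes of 0.003 rad or less. The sheet was at 19 mm against an expected 17 mm, within calibration. The other two lids and the bystanders show no visible movement in the pictures, and the gripper was about 0.2 m up, touching nothing.
- **Disagreements:**
  - One landing on the right lid came down too fast and read 23.5 N briefly at the end of the move. That is under the 3 kg limit, but the peak inside that move was not recorded. I came down more slowly after that.
  - The top and wrist cameras differed by about 4 mm on the tub's y position. I used the wrist value.

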